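Roll the sandstone core up its lane into the pocket

TASK

Two round stone cores lie at the foot of the sloped two-lane cradle. With the fingertips, gently push the pale sandstone core up its own lane until it drops into the pocket against the blue end stop, where it cannot roll back, then take the hand away. Roll it, don't pick it up, flick it or ram it, and leave the dark core and everything else where they are.

Things in the scene. Friction and masses are not known exactly. Their poses are not given: they have to be found in the camera images.
- pale_core: Pale tan sandstone core to be pushed: a solid cylinder 50 mm in diameter and 60 mm long, about 0.2 to 0.35 kg, lying across its lane and free to roll. Origin at its centre, on its axis (25 mm above the lane); its own y axis is the cylinder's axis. Its x and z axes turn as it rolls. It may be in either lane.
- dark_core: Dark grey stone core of the same size, lying at the foot of the other lane; it must stay there. Origin at its centre, y along its axis.
- track: Two sloped white lanes with aluminium walls, fixed on a grey base plate 260 x 190 mm on the table. x: uphill along the lanes, roughly away from the robot, rising at 0.15 rad; y: left across them; z: square to the lane floor. Origin on the floor plane, midway between the lanes, level with the cores' start (x 0, z 25 mm). Lane centres y = +48, -48 mm; each 68 mm wide inside, walls 20 mm high.
- lane_foot (a point): Foot of the lanes, track x = -21, y = 0, z = 6 mm: the height of the top of the grey lip, 6 mm high, that runs across each lane from track x = -26 to -16 mm and keeps a core from rolling out. A fingertip fits behind the core above the lip.
- step (a point): Step at the top of the lane floors, track x = 150, y = 0, z = 0 mm. Here each floor drops 5 mm into a blue-floored pocket. Short of it a core let go rolls back; once its centre is past the step it drops in by itself and stays.
- left_pocket (a point): Centre of a core that is home in the left lane's pocket: track x = 165, y = +48, z = 20 mm. The face of the blue end stop is 27 mm further uphill (track x = 192 mm); its top is 35 mm above the lane floor.
- right_pocket (a point): The same for the right lane: track x = 165, y = -48, z = 20 mm.
- collar: Loose flat steel ring, 76 mm across, 14 mm high, on the table beside the cradle. Bystander; origin under its centre.
- screwdriver: Loose red-handled screwdriver lying on the table beside the cradle. Bystander.
- jug: Loose clear measuring jug, 110 mm across, 150 mm high, with a handle. Bystander; origin under its centre.
- cylinder: Loose clear measuring cylinder, 200 mm high on a 68 mm round foot. Bystander; origin under its centre.
- jar: Loose amber jar, 60 mm across, 80 mm high. Bystander; origin under its centre.
- end_cap: Loose steel flanged end cap, 84 mm across, 36 mm high. Bystander; origin under its centre.
Mind the look-alikes: they are no part of the job. Of the things like the pale_core, leave any that is pink or purple; of the rest the larger one is meant.

How it is judged:
By the outcome, as a careful person would: the job done as asked, in the order asked, and still so for the second after the job is handed in, with the robot touching nothing.
It also fails if it takes over 38 s, if anything falls off the work surface, if the arm or the gripper's body presses on something with over 40 N, if the wrist force passes 120 N, or if a joint passes its speed limit or range.

ROBOT

A 6-joint arm with a two-finger parallel gripper is mounted at the origin on the work surface. World frame = base frame: x ahead of the robot, y to its left, z up, the work surface at z = 0. Lengths are in m, angles in degrees, forces in N, time in s.
With the tool pointing down it reaches from about 0.4 to 0.825 m from the base axis. Payload 7 kg.
Tool frame: the origin (TCP) lies on the centre line of the jaws, within the pads' length; the fingertips stand 17 mm ahead of it and the grasp point (between the pads) lies 2 mm behind it; y points along the fingers, z is the direction in which the jaws open and shut, and the axes are right-handed (so a half turn about y gives the same grasp; the last joint's range is limited). The gripper opens to 88 mm and grips with 3 to 60 N. Pads are 19 mm wide; open, the fingers measure 130 mm over their backs; the gripper's body (78 mm by 193 mm) begins 47 mm behind the grasp point.
Start: joints at [-50.128, 20.546, 0.682, 0, -70.136, -16.507], TCP at [0.268, -0.62, 0.208] pointing down, gripper open.
Joint ranges: [-176.03, 176.03], [-82.01, 121.73], [-58.28, 71.71], [-173.87, 95.51], [-174.79, -0.11], [-173.66, 173.66]. Speed limits (degrees/s): [136.94, 136.94, 172.46, 180, 180, 180].

INTERFACE

Orientations are given as [roll, pitch, yaw] about the fixed x, y, z axes, in that order (R = Rz(yaw) Ry(pitch) Rx(roll)).
In Python, from plant import r, capture, camera_info gives the robot as it stands. The module is installed in compiled form; this text tells all that it offers.
- The arm moves only by the tool apply_moves, never from a script. Its argument "deltas" is a list of rows, each an object of numbers: "tx", "ty", "tz": the shift along the tool's x, y, z in m; "turn": the turn about the tool's y in rad; "gripper": the finger opening in m, from 0 to 0.0876. A call has 1 to 5 rows; each row is the pose to reach, as a shift and turn from the pose commanded when the call began, along the tool's axes at that moment; what a row does not reach only later rows make up. A row lasts 1/10 s, in which the tool goes at most 50 mm and 8.59 degrees, less where a joint would pass 70% of its speed; a pose out of reach is approached as far as the arm can. A call with a gripper value outside its range is refused whole. The fingers move at their own pace and stop on an object; "newtons" is the grip in N (left out, the last holds). Time passes only in rows, so rows that repeat a pose let the fingers close. It gives the time, the measured TCP pose, the force and the opening at its end, in the units of the state.
- r.get_state(): the state, without advancing time (a new reading comes with each control period).
- capture(name): name is "scene" or "top" or "wrist"; returns (picture, depth): 400x640x3 uint8, red, green, blue; 400x640 float32, m along the optical axis (not along the pixel's ray), 0 where there is no reading.
- camera_info(name): a dict with "K" (3x3 intrinsics, pixels), "k1" (the pictures are not rectified: a ray, as slopes to the right and down, at radius r is drawn at 1 + k1 r^2 times it, then the intrinsics apply), "eye" and "orientation" of the camera in the world; the wrist camera has in their place "tool_from_camera" (4x4, takes a point from camera to tool coordinates, whose origin is the TCP and whose axes are the tool frame's). Camera axes: x right, y up, looking along -z (the intrinsics and any distortion apply to the point x, -y, -z); pixel columns grow to the right and rows downward; lengths in m; the calibration is good to about 2 mm. A picture is of the moment at which its call begins: read the wrist's pose just before it. camera_info takes no time and is no camera call.
- r.close_job(): hands the job in, once; it reports no verdict.
The state is a dict: "time_s": time; "joints": joint angles; "qd": joint speeds; "joint_torque": joint torques, N m; "tcp_pos": TCP position; "eef_rot": TCP orientation; "contact_force": force on the tool from outside, world axes, zero at the start; "moment": the same for the moment, N m; "gripper_width": finger opening in m.
Only numpy, scipy, OpenCV 4.12 (cv2) and the standard library are available. Lean on these libraries where they do the work, as an engineer would, in place of code of your own. Each camera call takes 0.05 s, during which the arm holds its last target.

## Working session

There is one attempt and no reset: what is moved stays moved. The work goes in short steps, Python scripts to look and compute and a tool call to move; the robot and the scene stay as the last step left them, time stands still between calls to the robot, and variables do not carry over. Pictures are saved under pics/ and viewed, and the job is handed in when it is done.

Besides the shell and the picture viewer there is one more tool, called after "Call:" as name(argument=value, ...) on one line, values as JSON. apply_moves: Moves the arm, as the interface text tells. Its arguments: {"type":"object","properties":{"deltas":{"type":"array","items":{"type":"object","properties":{"tx":{"type":"number"},"ty":{"type":"number"},"tz":{"type":"number"},"turn":{"type":"number"},"gripper":{"type":"number"}}}},"newtons":{"type":"number"}},"required":["deltas"]}

```bash
mkdir -p pics
python3 - <<'E'
from plant import r,capture,camera_info
import cv2,numpy as np
print(r.get_state())
for n in("scene","top"):
    p,d=capture(n); cv2.imwrite(f"pics/{n}0.png",p[:,:,::-1]); np.save(f"pics/{n}0.npy",d); print(n,camera_info(n))
print(camera_info("wrist"))
E
```

```text
{'time_s': 0.0, 'joints': array([-5.01270193e+01,  2.05892345e+01,  6.32688668e-01, -1.78119623e-02,
       -7.01327482e+01, -1.65073057e+01]), 'qd': array([-0.04352042,  0.00537515,  0.0237565 ,  0.07822333,  0.03664203,
       -0.01053277]), 'joint_torque': array([-1.67032135e-04, -5.82702613e+01,  2.93050861e+01,  6.99724317e+00,
        6.79077086e-03, -1.48189620e-04]), 'tcp_pos': array([ 0.26747059, -0.61919596,  0.20684654]), 'eef_rot': array([-8.99096283e+01,  9.31973280e-03,  2.33596160e+01]), 'contact_force': array([ 0.22292468,  0.51813172, -0.59535526]), 'moment': array([ 0.00249447, -0.02811192, -0.01926923]), 'gripper_width': 0.08793343908220859}
scene {'K': array([[487.53003222,   0.        , 320.18794983],
       [  0.        , 487.53003222, 199.81627714],
       [  0.        ,   0.        ,   1.        ]]), 'k1': 0.03885565214363769, 'eye': array([ 1.20782522, -0.16159277,  1.04375639]), 'orientation': array([35.01337876,  0.12978932, 80.46144857])}
top {'K': array([[476.66970326,   0.        , 315.9584661 ],
       [  0.        , 476.66970326, 193.06849136],
       [  0.        ,   0.        ,   1.        ]]), 'k1': 0.02270910283958365, 'eye': array([ 0.19340275, -0.02057274,  1.55946471]), 'orientation': array([ 13.00187981,  -0.31090356, -92.17619058])}
{'K': array([[329.55752593,   0.        , 317.99817956],
       [  0.        , 329.55752593, 198.63078519],
       [  0.        ,   0.        ,   1.        ]]), 'k1': -0.05217042927602634, 'tool_from_camera': array([[-7.11324085e-04, -9.55882584e-01, -2.93748157e-01,
        -7.88250335e-02],
       [ 2.13623638e-04,  2.93748079e-01, -9.55882849e-01,
        -1.76870838e-01],
       [ 9.99999724e-01, -7.42694043e-04, -4.75096787e-06,
        -7.04011203e-04],
       [ 0.00000000e+00,  0.00000000e+00,  0.00000000e+00,
         1.00000000e+00]])}
```

View pics/scene0.png

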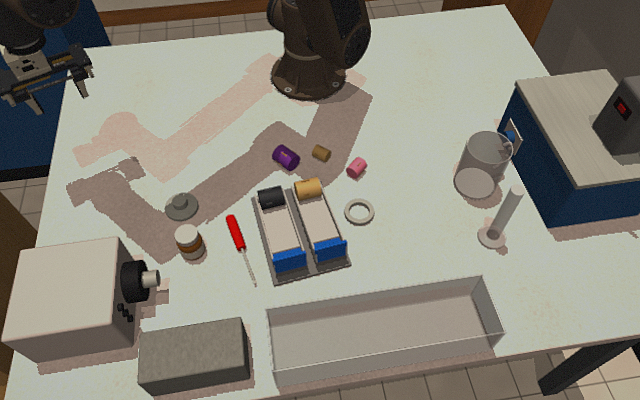

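View pics/top0.png

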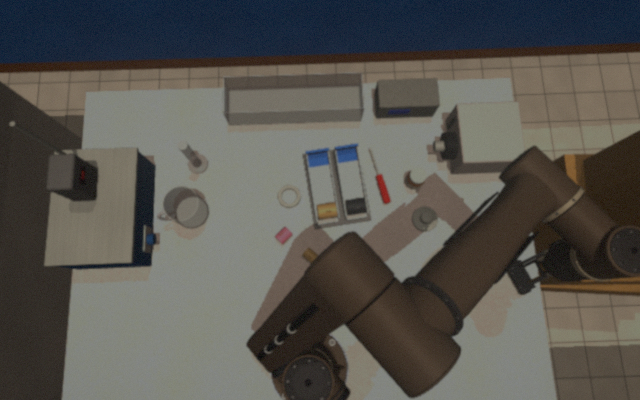

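The pale core is in the left lane: scene px (308,188), top px (327,211). The smaller tan, pink and purple cores are loose on the table. Next I'll measure.

```bash
cat > h.py <<'E'
import numpy as np,cv2
from plant import camera_info
from scipy.spatial.transform import Rotation as R
def cam(n,st=None):
    i=camera_info(n)
    if n=="wrist":
        T=i["tool_from_camera"]; Rt=R.from_euler('xyz',st["eef_rot"],degrees=True).as_matrix()
        return i,Rt@T[:3,3]+st["tcp_pos"],Rt@T[:3,:3]
    return i,np.array(i["eye"]),R.from_euler('xyz',i["orientation"],degrees=True).as_matrix()
def dirs(n,uv,st=None):
    i,e,M=cam(n,st); uv=np.asarray(uv,float).reshape(-1,2)
    p=cv2.undistortPoints(uv[:,None],i["K"],np.array([i["k1"],0,0,0.]))[:,0]
    return e,np.c_[p[:,0],-p[:,1],-np.ones(len(p))]@M.T
def onz(n,uv,z,st=None):
    e,d=dirs(n,uv,st); return e+d*((z-e[2])/d[:,2])[:,None]
def cloud(n,uv,dep,st=None):
    uv=np.asarray(uv).reshape(-1,2); e,d=dirs(n,uv,st); z=dep[uv[:,1].astype(int),uv[:,0].astype(int)]
    return e+d*z[:,None]
E
python3 - <<'E'
from h import *
for n,roi in(("scene",(230,165,370,290)),("top",(290,130,400,240))):
    p=cv2.imread(f"pics/{n}0.png"); d=np.load(f"pics/{n}0.npy"); h=cv2.cvtColor(p,cv2.COLOR_BGR2HSV)
    x0,y0,x1,y1=roi; big=cv2.resize(p[y0:y1,x0:x1],None,fx=4.5,fy=4.5,interpolation=cv2.INTER_CUBIC); cv2.imwrite(f"pics/{n}z.png",big)
    for nm,lo,hi in(("blue",(100,120,60),(125,255,255)),("tan",(10,80,60),(28,255,255)),("dark",(0,0,0),(179,120,75))):
        m=cv2.inRange(h,lo,hi); mm=np.zeros_like(m); mm[y0:y1,x0:x1]=m[y0:y1,x0:x1]
        c,l,s,ce=cv2.connectedComponentsWithStats(mm)
        for k in range(1,c):
            if s[k,4]<60: continue
            v,u=np.where(l==k); P=cloud(n,np.c_[u,v],d)
            ok=d[v,u]>0; P=P[ok]
            print(n,nm,s[k],ce[k].round(1),"med",np.median(P,0).round(4),"lo",np.percentile(P,3,0).round(3),"hi",np.percentile(P,97,0).round(3))
E
```

```text
scene blue [314 237  33  25 554] [329.8 248.8] med [ 0.6775 -0.0515  0.0678] lo [ 0.635 -0.083  0.043] hi [ 0.685 -0.019  0.092]
scene blue [272 247  35  26 614] [289.  259.7] med [ 0.689  -0.1467  0.0669] lo [ 0.647 -0.18   0.042] hi [ 0.697 -0.112  0.092]
scene tan [294 176  28  25 502] [307.6 188.4] med [ 0.4948 -0.0755  0.0694] lo [ 0.466 -0.104  0.038] hi [ 0.508 -0.046  0.078]
scene dark [258 186  28  24 471] [271.  197.5] med [ 0.5072 -0.1684  0.0699] lo [ 0.482 -0.197  0.037] hi [ 0.519 -0.14   0.078]
scene dark [274 196  77  90 796] [310.9 264.6] med [ 0.6843 -0.0963  0.0107] lo [ 0.547 -0.177  0.004] hi [ 0.706 -0.016  0.039]
top blue [336 145  21  17 266] [346.5 153.1] med [ 0.6738 -0.1475  0.0489] lo [ 0.652 -0.177  0.039] hi [ 0.688 -0.12   0.091]
top blue [307 149  21  17 268] [317.7 157.3] med [ 0.6631 -0.0529  0.0487] lo [ 0.64 -0.08  0.04] hi [ 0.677 -0.024  0.091]
top tan [317 203  20  16 274] [326.7 210.5] med [ 0.4774 -0.0741  0.0713] lo [ 0.458 -0.101  0.057] hi [ 0.503 -0.046  0.078]
top dark [332 151  10  52  94] [336.6 173. ] med [ 0.6206 -0.1132  0.0129] lo [ 0.526 -0.125  0.004] hi [ 0.689 -0.105  0.057]
top dark [346 198  21  17 287] [355.6 205.9] med [ 0.489  -0.1668  0.071 ] lo [ 0.469 -0.196  0.054] hi [ 0.515 -0.138  0.08 ]
top dark [338 232  25   8 132] [350.3 236.3] med [ 0.2954 -0.0842  0.7984] lo [ 0.29  -0.176  0.002] hi [ 0.393 -0.067  0.811]
```

View pics/scenez.png

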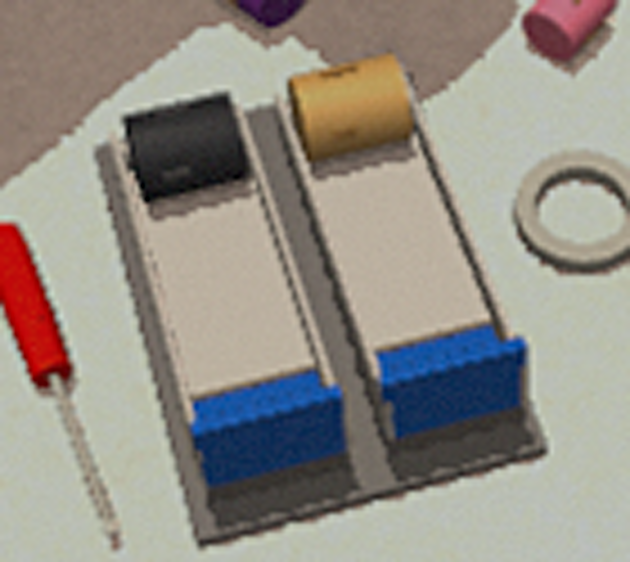

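View pics/topz.png

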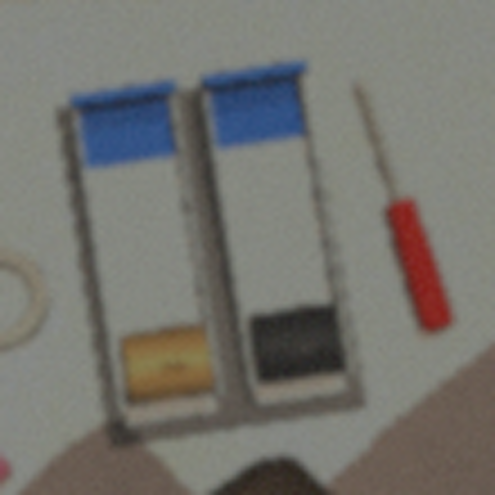

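Run:
```python
from h import *
from scipy.optimize import least_squares
# core centre by fit of cylinder (axis horizontal, r=25) to clouds; yaw from stops
def pts(n,lo,hi,roi):
    p=cv2.imread(f"pics/{n}0.png"); d=np.load(f"pics/{n}0.npy"); h=cv2.cvtColor(p,cv2.COLOR_BGR2HSV)
    m=cv2.inRange(h,lo,hi); mm=np.zeros_like(m); x0,y0,x1,y1=roi; mm[y0:y1,x0:x1]=m[y0:y1,x0:x1]
    mm=cv2.erode(mm,np.ones((3,3)));v,u=np.where(mm>0); return cloud(n,np.c_[u,v],d)
tan=((10,80,60),(28,255,255)); dk=((0,0,0),(179,120,75)); bl=((100,120,60),(125,255,255))
for n,a,b,s1,s2 in(("scene",(290,172,326,204),(254,182,288,213),(312,235,350,264),(270,245,309,275)),("top",(314,200,340,222),(343,195,370,218),(305,146,330,170),(333,143,360,165))):
    C=[]
    for rg,roi in((tan,a),(dk,b)):
        P=pts(n,*rg,roi)
        def f(q):
            ax=np.array([-np.sin(q[3]),np.cos(q[3]),0]); w=P-q[:3]; w=w-np.outer(w@ax,ax); return np.r_[np.linalg.norm(w,axis=1)-.025,(q[1]-np.percentile(P[:,1],[3,97]).mean())]
        s=least_squares(f,np.r_[P.mean(0)-[0,0,.02],-.1],loss='soft_l1',f_scale=.002); C.append(s.x); print(n,roi,s.x.round(4),len(P),np.abs(s.fun).mean().round(4))
    print("yaw from cores",np.arctan2(-(C[0]-C[1])[0],(C[0]-C[1])[1]),np.hypot(*(C[0]-C[1])[:2]))
    S=[]
    for roi in(s1,s2):
        P=pts(n,*bl,roi); T=P[P[:,2]>.084]; S.append(P.mean(0)); print("stop",P.mean(0).round(4),"top",T.mean(0).round(4),len(T))
    S=np.array(S);D=S[0]-S[1];print("yaw stops",np.arctan2(-D[0],D[1]),np.hypot(*D[:2]))
```

```text
scene (290, 172, 326, 204) [ 0.4813 -0.0753  0.051   0.1171] 399 0.0047
scene (254, 182, 288, 213) [ 0.4925 -0.1685  0.051   0.1502] 353 0.0151
yaw from cores 0.12010247003511645 0.09383540235121564
stop [ 0.6741 -0.0521  0.0724] top [ 0.6792 -0.0539  0.0963] 133
stop [ 0.6878 -0.1467  0.0758] top [ 0.6978 -0.1476  0.1101] 139
yaw stops 0.1433427803949522 0.09558725547240929
top (314, 200, 340, 222) [ 0.4821 -0.0733  0.05    0.1508] 206 0.0022
top (343, 195, 370, 218) [ 0.4936 -0.1659  0.0501  0.1154] 215 0.0092
yaw from cores 0.12441284397614447 0.09338281843944407
stop [ 0.6566 -0.0521  0.0577] top [ 0.5752 -0.0448  0.3814] 5
stop [ 0.6678 -0.1463  0.058 ] top [ 0.5979 -0.1102  0.3347] 6
yaw stops 0.1191661347238571 0.09492384469853082
```

Run:
```python
from h import *
d=np.load("pics/scene0.npy")
for nm,uv in dict(purple=(286,156),smalltan=(321,153),pink=(357,167),ring=(347,212),cap=(181,204),jar=(188,232),sd=(232,222)).items():
    u,v=uv; g=np.array([(a,b) for a in range(u-2,u+3) for b in range(v-2,v+3)])
    print(nm,np.median(cloud("scene",g,d),0).round(3))
```

```text
purple [ 0.364 -0.114  0.047]
smalltan [ 0.355 -0.019  0.032]
pink [0.423 0.067 0.037]
ring [0.545 0.016 0.015]
cap [ 0.466 -0.392  0.035]
jar [ 0.58  -0.367  0.081]
sd [ 0.533 -0.271  0.026]
```

Call:
apply_moves(deltas=[{"tx": 0.02, "tz": 0.025, "turn": 0.06, "gripper": 0.0}, {"tx": 0.045, "tz": 0.055, "turn": 0.12, "gripper": 0.0}, {"tx": 0.07, "tz": 0.085, "turn": 0.18, "gripper": 0.0}, {"tx": 0.095, "tz": 0.115, "turn": 0.24, "gripper": 0.0}, {"tx": 0.12, "tz": 0.145, "turn": 0.287, "gripper": 0.0}], newtons=20)

```text
invalid input at $.deltas[0]: expected keys tx, ty, tz, turn, gripper
```

Call:
apply_moves(deltas=[{"tx": 0.02, "ty": 0, "tz": 0.025, "turn": 0.06, "gripper": 0.0}, {"tx": 0.045, "ty": 0, "tz": 0.055, "turn": 0.12, "gripper": 0.0}, {"tx": 0.07, "ty": 0, "tz": 0.085, "turn": 0.18, "gripper": 0.0}, {"tx": 0.095, "ty": 0, "tz": 0.115, "turn": 0.24, "gripper": 0.0}, {"tx": 0.12, "ty": 0, "tz": 0.145, "turn": 0.287, "gripper": 0.0}], newtons=20)

```text
time_s: 0.6
tcp_pos: [0.3203, -0.4373, 0.2073]
eef_rot: [-90.0, 0.0, 6.8]
contact_force: [1.4, 0.2, 0.9]
gripper_width: 0.053
```

Call:
apply_moves(deltas=[{"tx": 0.015, "ty": 0, "tz": 0.034, "turn": 0, "gripper": 0.0}, {"tx": 0.03, "ty": 0, "tz": 0.068, "turn": 0, "gripper": 0.0}, {"tx": 0.045, "ty": 0, "tz": 0.102, "turn": 0, "gripper": 0.0}, {"tx": 0.06, "ty": 0, "tz": 0.136, "turn": 0, "gripper": 0.0}, {"tx": 0.075, "ty": 0, "tz": 0.17, "turn": 0, "gripper": 0.0}])

```text
time_s: 1.1
tcp_pos: [0.3743, -0.2596, 0.2076]
eef_rot: [-90.0, 0.0, 6.9]
contact_force: [1.1, -0.3, 0.3]
gripper_width: 0.0133
```

Call:
apply_moves(deltas=[{"tx": 0.015, "ty": 0, "tz": 0.034, "turn": 0, "gripper": 0.0}, {"tx": 0.03, "ty": 0, "tz": 0.068, "turn": 0, "gripper": 0.0}, {"tx": 0.045, "ty": 0, "tz": 0.102, "turn": 0, "gripper": 0.0}, {"tx": 0.06, "ty": 0, "tz": 0.136, "turn": 0, "gripper": 0.0}, {"tx": 0.075, "ty": 0, "tz": 0.17, "turn": 0, "gripper": 0.0}])

```text
time_s: 1.6
tcp_pos: [0.4282, -0.0818, 0.2078]
eef_rot: [-90.0, -0.0, 6.9]
contact_force: [0.4, 0.1, -0.2]
gripper_width: 0.0005
```

Run:
```python
from h import *
from plant import r,capture
s=r.get_state(); print(s["tcp_pos"],s["eef_rot"],s["gripper_width"])
p,d=capture("wrist"); cv2.imwrite("pics/w1.png",p[:,:,::-1]); np.save("pics/w1.npy",d); np.savez("pics/w1s.npz",tcp_pos=s["tcp_pos"],eef_rot=s["eef_rot"])
```

```text
[ 0.42819742 -0.0817865   0.20776228] [-8.99919393e+01 -8.08543259e-03  6.92894453e+00] 0.0005433285761717
```

View pics/w1.png

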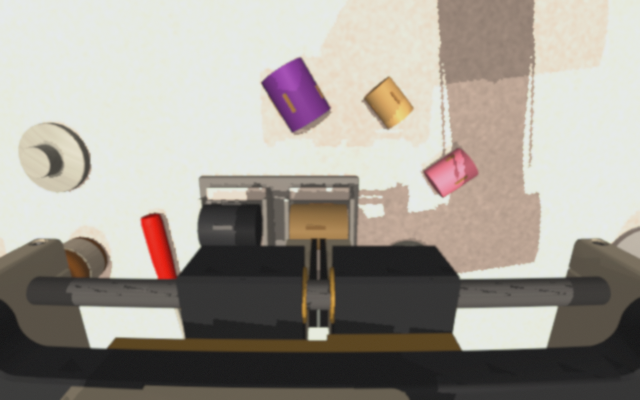

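Run:
```python
from h import *
i=camera_info("wrist"); d=np.load("pics/w1.npy"); s=dict(np.load("pics/w1s.npz"))
M=i["tool_from_camera"]
def proj(t):
    c=np.linalg.inv(M)@np.r_[t,1]; a,b=c[0]/-c[2],-c[1]/-c[2]; f=1+i["k1"]*(a*a+b*b); return (i["K"][0,0]*a*f+i["K"][0,2],i["K"][1,1]*b*f+i["K"][1,2])
print("tip",proj([0,.017,0]),proj([-.0095,.017,.021]),proj([-.0095,.017,-.021]),proj([.0095,.017,0]))
T=lambda uv:(lambda P:np.array([R.from_euler('xyz',s["eef_rot"],degrees=True).as_matrix().T@(q-s["tcp_pos"]) for q in P]))(cloud("wrist",np.array(uv),d,s)).round(3)
for uv in[(190,280),(240,270),(290,270),(450,270),(304,300),(318,250),(318,260),(318,290),(312,265),(200,325),(318,320),(60,290),(230,248),(318,342)]: print(uv,T([uv])[0])
# core location from wrist
p=cv2.imread("pics/w1.png");h=cv2.cvtColor(p,cv2.COLOR_BGR2HSV);m=cv2.inRange(h,(8,80,60),(25,255,255));m[:200]=0;m[242:]=0
m[:,:280]=0;m[:,360:]=0
m=cv2.erode(m,np.ones((3,3)));v,u=np.where(m>0);P=cloud("wrist",np.c_[u,v],d,s);print(len(P),np.percentile(P,[2,50,98],axis=0).round(4), u.min(),u.max())
```

```text
tip (np.float64(318.6887651414531), np.float64(227.44217903440347)) (np.float64(352.3414561771363), np.float64(213.30324337861708)) (np.float64(285.0726915603252), np.float64(213.26025644319668)) (np.float64(318.66879088400776), np.float64(241.20468920830984))
(190, 280) [-0.037 -0.108 -0.031]
(240, 270) [-0.038 -0.105 -0.02 ]
(290, 270) [-0.038 -0.104 -0.007]
(450, 270) [-0.038 -0.105  0.032]
(304, 300) [-0.031 -0.106 -0.004]
(318, 250) [ 0.093  0.176 -0.   ]
(318, 260) [ 0.107  0.177 -0.   ]
(318, 290) [-0.03  -0.101 -0.   ]
(312, 265) [-0.008 -0.047 -0.003]
(200, 325) [-0.024 -0.108 -0.03 ]
(318, 320) [ 0.182  0.163 -0.   ]
(60, 290) [-0.029 -0.101 -0.071]
(230, 248) [-0.038 -0.092 -0.026]
(318, 342) [-0.021 -0.11  -0.   ]
1952 [[ 0.4569 -0.1044  0.0514]
 [ 0.4698 -0.0767  0.0714]
 [ 0.4872 -0.0488  0.0763]] 290 347
```

Run:
```python
from h import *
from plant import capture
p=cv2.imread("pics/w1.png"); cv2.imwrite("pics/w1z.png",cv2.resize(p[170:350,220:420],None,fx=4,fy=3.3,interpolation=cv2.INTER_NEAREST))
d=np.load("pics/w1.npy"); print(d[200:350:5,300:340:3].round(2))
p,_=capture("scene"); cv2.imwrite("pics/s1.png",cv2.resize(p[100:300,200:440,::-1],None,fx=3,fy=3))
```

```text
[[0.37 0.37 0.37 0.37 0.37 0.37 0.37 0.37 0.37 0.37 0.37 0.37 0.37 0.37]
 [0.35 0.35 0.35 0.35 0.35 0.35 0.35 0.35 0.35 0.35 0.35 0.35 0.35 0.35]
 [0.34 0.34 0.34 0.34 0.34 0.34 0.34 0.34 0.34 0.34 0.34 0.34 0.34 0.34]
 [0.34 0.34 0.34 0.34 0.34 0.34 0.34 0.34 0.34 0.34 0.34 0.34 0.34 0.34]
 [0.33 0.34 0.34 0.34 0.34 0.34 0.34 0.33 0.34 0.34 0.34 0.34 0.34 0.34]
 [0.33 0.33 0.33 0.33 0.34 0.33 0.33 0.34 0.33 0.33 0.33 0.33 0.34 0.33]
 [0.33 0.33 0.33 0.33 0.33 0.33 0.34 0.33 0.33 0.33 0.33 0.33 0.34 0.33]
 [0.34 0.34 0.33 0.33 0.34 0.33 0.34 0.34 0.34 0.33 0.33 0.34 0.34 0.33]
 [0.17 0.17 0.17 0.17 0.17 0.17 0.34 0.17 0.17 0.16 0.17 0.17 0.17 0.17]
 [0.1  0.09 0.16 0.16 0.16 0.16 0.34 0.16 0.16 0.16 0.16 0.09 0.1  0.1 ]
 [0.09 0.09 0.16 0.15 0.16 0.16 0.39 0.16 0.16 0.15 0.15 0.09 0.09 0.09]
 [0.09 0.09 0.15 0.15 0.15 0.15 0.39 0.15 0.15 0.15 0.15 0.09 0.09 0.09]
 [0.09 0.09 0.15 0.15 0.15 0.15 0.39 0.15 0.15 0.16 0.15 0.09 0.09 0.09]
 [0.08 0.09 0.14 0.14 0.14 0.14 0.39 0.14 0.14 0.14 0.14 0.09 0.08 0.08]
 [0.08 0.09 0.09 0.14 0.14 0.14 0.39 0.14 0.14 0.14 0.09 0.09 0.08 0.08]
 [0.0
[... 390 characters left out ...]
9 0.09 0.09 0.09 0.09 0.08 0.08 0.08 0.08]
 [0.08 0.08 0.08 0.09 0.09 0.09 0.09 0.09 0.09 0.09 0.08 0.08 0.08 0.08]
 [0.08 0.08 0.08 0.13 0.13 0.13 0.4  0.13 0.13 0.13 0.08 0.08 0.08 0.08]
 [0.08 0.08 0.08 0.13 0.13 0.13 0.4  0.13 0.13 0.13 0.08 0.08 0.08 0.08]
 [0.08 0.09 0.   0.13 0.13 0.13 0.4  0.13 0.13 0.13 0.09 0.08 0.08 0.08]
 [0.08 0.09 0.11 0.13 0.13 0.13 0.4  0.13 0.13 0.13 0.11 0.09 0.08 0.08]
 [0.08 0.09 0.1  0.4  0.4  0.4  0.4  0.4  0.4  0.4  0.11 0.08 0.08 0.08]
 [0.08 0.08 0.11 0.4  0.4  0.4  0.4  0.4  0.41 0.08 0.08 0.08 0.08 0.08]
 [0.08 0.08 0.08 0.08 0.08 0.08 0.08 0.08 0.08 0.08 0.08 0.08 0.08 0.08]
 [0.08 0.08 0.08 0.08 0.08 0.08 0.08 0.08 0.08 0.08 0.08 0.08 0.08 0.08]]
```

View pics/w1z.png

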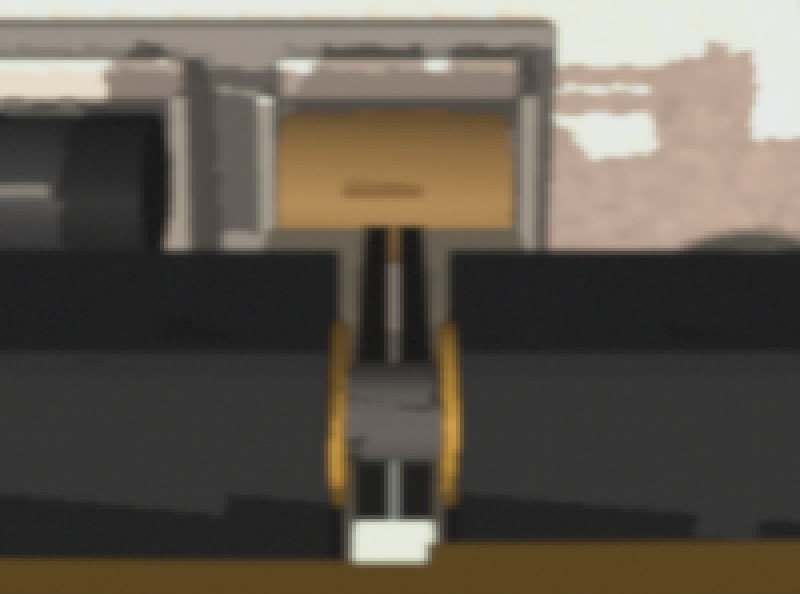

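View pics/s1.png

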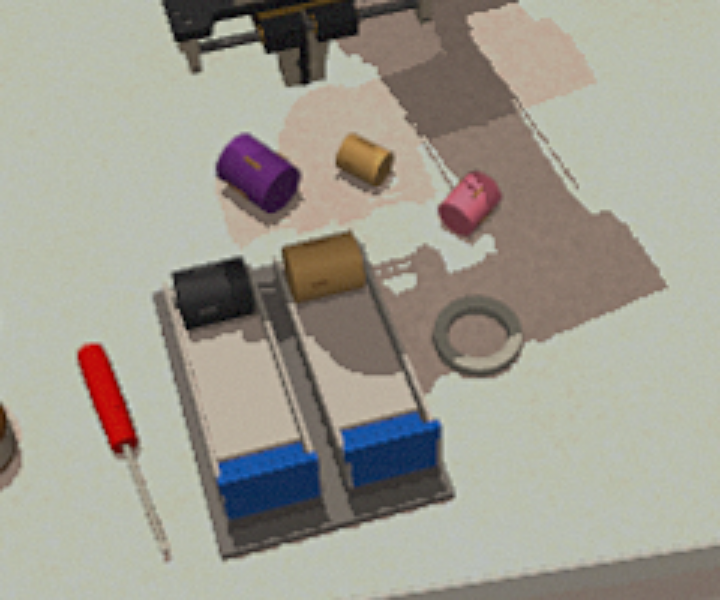

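Run:
```python
from h import *
d=np.load("pics/w1.npy"); s=dict(np.load("pics/w1s.npz"))
Rt=R.from_euler('xyz',s["eef_rot"],degrees=True).as_matrix()
uv=np.array([(u,v) for v in range(224,246,2) for u in (288,296,302,308,314,322,330,336,342,350)])
P=(cloud("wrist",uv,d,s)-s["tcp_pos"])@Rt
for a,b in zip(uv,P):
    if b[1]<.1: print(a,b.round(3))
```

```text
[314 238] [-0.009 -0.019 -0.003]
[322 238] [-0.009 -0.019  0.002]
[288 240] [-0.011 -0.026 -0.015]
[296 240] [-0.01  -0.025 -0.011]
[302 240] [-0.011 -0.026 -0.008]
[308 240] [-0.01  -0.025 -0.005]
[314 240] [-0.009 -0.021 -0.003]
[322 240] [-0.008 -0.02   0.002]
[330 240] [-0.01  -0.025  0.006]
[336 240] [-0.01  -0.025  0.009]
[342 240] [-0.01  -0.026  0.012]
[288 242] [-0.01  -0.028 -0.015]
[296 242] [-0.01  -0.027 -0.011]
[302 242] [-0.01  -0.027 -0.008]
[308 242] [-0.01  -0.027 -0.005]
[314 242] [-0.009 -0.025 -0.002]
[322 242] [-0.009 -0.024  0.002]
[330 242] [-0.011 -0.028  0.005]
[336 242] [-0.01  -0.027  0.009]
[342 242] [-0.01  -0.027  0.011]
[288 244] [-0.011 -0.03  -0.015]
[296 244] [-0.01  -0.03  -0.011]
[302 244] [-0.011 -0.03  -0.008]
[308 244] [-0.011 -0.03  -0.005]
[314 244] [-0.009 -0.026 -0.002]
[322 244] [-0.009 -0.027  0.002]
[330 244] [-0.01  -0.029  0.005]
[336 244] [-0.01  -0.029  0.008]
[342 244] [-0.01  -0.029  0.011]
[350 244] [-0.01  -0.029  0.015]
```

Run:
```python
from h import *
from plant import capture,r
s=r.get_state();Rt=R.from_euler('xyz',s["eef_rot"],degrees=True).as_matrix()
p,d=capture("scene"); cv2.imwrite("pics/s2.png",cv2.resize(p[90:140,250:340,::-1],None,fx=8,fy=8,interpolation=cv2.INTER_NEAREST))
for u in (292,296,299,302,305,308):
  for v in range(104,132,3):
    P=((cloud("scene",[(u,v)],d)-s["tcp_pos"])@Rt)[0]
    if P[1]<.1: print(u,v,P.round(3))
p,d=capture("wrist"); cv2.imwrite("pics/w2.png",p[:,:,::-1]);print(s["time_s"])
```

```text
292 104 [ 0.02  -0.108 -0.019]
292 107 [ 0.027 -0.107 -0.021]
292 110 [ 0.035 -0.106 -0.023]
292 113 [ 0.038 -0.101 -0.024]
292 116 [ 0.038 -0.092 -0.024]
292 119 [-0.007 -0.036 -0.015]
292 122 [-0.009 -0.025 -0.015]
296 104 [ 0.023 -0.109 -0.011]
296 107 [ 0.029 -0.106 -0.013]
296 110 [ 0.038 -0.107 -0.015]
296 113 [ 0.038 -0.098 -0.015]
296 116 [ 0.01  -0.061 -0.009]
296 119 [ 0.01  -0.051 -0.01 ]
296 122 [ 0.01  -0.042 -0.01 ]
296 125 [ 0.009 -0.031 -0.01 ]
296 128 [ 0.009 -0.022 -0.011]
299 104 [ 0.025 -0.109 -0.005]
299 107 [ 0.033 -0.108 -0.007]
299 110 [ 0.037 -0.104 -0.008]
299 113 [ 0.038 -0.096 -0.009]
299 116 [ 0.007 -0.056 -0.002]
299 119 [ 0.01  -0.05  -0.003]
299 122 [ 0.009 -0.039 -0.003]
299 125 [ 0.009 -0.03  -0.004]
302 104 [ 0.01  -0.093  0.005]
302 107 [ 0.027 -0.101  0.001]
302 110 [ 0.01  -0.074  0.005]
302 113 [ 0.01  -0.066  0.004]
302 116 [ 0.01  -0.057  0.004]
302 119 [ 0.011 -0.048  0.004]
302 122 [ 0.008 -0.036  0.004]
302 125 [ 0.008 -0.026  0.004]
305 104 [ 0.028 -0.109  0.007]
305 107 [ 0.763 -0.836 -0.177]
305 110 [ 0.037 -0.1    0.005]
305 113 [ 0.036 -0.09   0.005]
305 116 [ 0.012 -0.056  0.011]
305 119 [ 0.01  -0.045  0.011]
305 122 [ 0.013 -0.039  0.01 ]
305 125 [ 0.012 -0.028  0.01 ]
308 104 [ 0.032 -0.11   0.013]
308 107 [ 0.038 -0.108  0.011]
308 110 [ 0.04  -0.101  0.011]
308 113 [ 0.04  -0.093  0.01 ]
308 116 [ 0.01  -0.053  0.018]
1.7
```

View pics/s2.png

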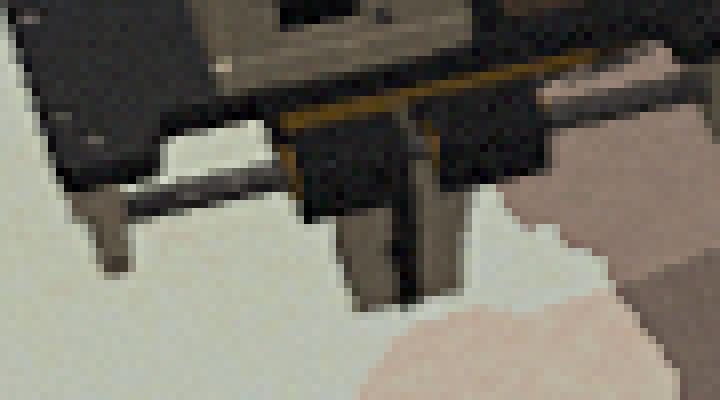

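Run:
```python
from h import *
d=np.load("pics/scene0.npy");t=np.array([.26747,-.6192,.20685]);Rt=R.from_euler('xyz',[-89.91,0,23.36],degrees=True).as_matrix()
uv=np.array([(u,v) for v in range(60,125,2) for u in range(0,100,2)])
P=(cloud("scene",uv,d)-t)@Rt
k=(P[:,1]>-.08)&(P[:,1]<.06)&(abs(P[:,0])<.03)&(abs(P[:,2])<.09)
Q=P[k];U=uv[k]
for z0,z1 in((-.08,-.03),(.03,.08)):
    w=(Q[:,2]>z0)&(Q[:,2]<z1); print(np.percentile(Q[w],[1,50,99],axis=0).round(3),w.sum(), Q[w][:,1].max())
p=cv2.imread("pics/scene0.png"); cv2.imwrite("pics/s0f.png",cv2.resize(p[30:130,0:110],None,fx=6,fy=6,interpolation=cv2.INTER_NEAREST)[:600,:])
```

```text
[[-0.006 -0.073 -0.063]
 [ 0.009 -0.05  -0.051]
 [ 0.015 -0.02  -0.043]] 46 -0.019676998510772384
[[-0.004 -0.07   0.044]
 [ 0.009 -0.051  0.052]
 [ 0.014 -0.021  0.062]] 34 -0.021183785313396084
```

View pics/s0f.png

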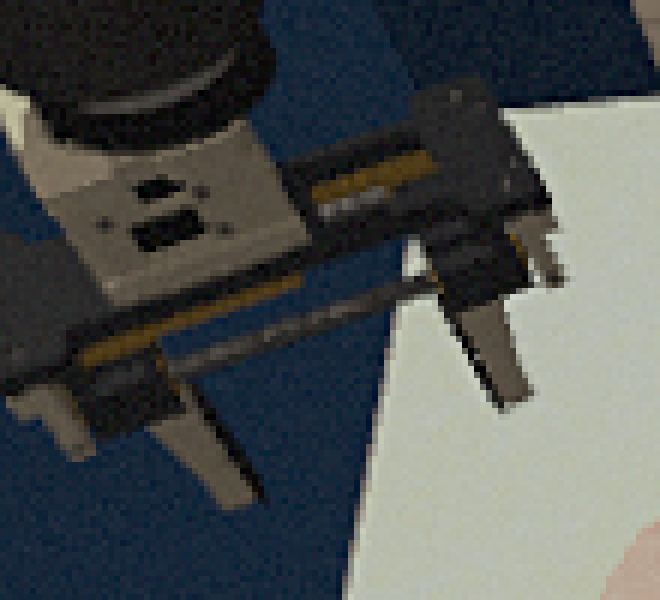

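Run:
```python
from h import *
from plant import capture,r
s=r.get_state();Rt=R.from_euler('xyz',s["eef_rot"],degrees=True).as_matrix()
p,d=capture("scene")
for u in (262,264,265):
  for v in range(112,126):
    P=((cloud("scene",[(u,v)],d)-s["tcp_pos"])@Rt)[0]
    if P[1]<.1: print(u,v,P.round(3))
```

```text
262 112 [ 0.039 -0.121 -0.084]
262 113 [ 0.037 -0.116 -0.084]
262 114 [ 0.04  -0.117 -0.085]
262 115 [ 0.036 -0.11  -0.085]
262 116 [ 0.038 -0.109 -0.085]
262 117 [ 0.039 -0.107 -0.085]
262 118 [ 0.04  -0.105 -0.086]
262 119 [ 0.036 -0.098 -0.086]
262 120 [ 0.039 -0.099 -0.086]
262 121 [ 0.04  -0.097 -0.087]
262 122 [ 0.039 -0.093 -0.087]
262 123 [ 0.041 -0.093 -0.088]
264 112 [ 0.039 -0.12  -0.08 ]
264 113 [ 0.038 -0.117 -0.08 ]
264 114 [ 0.038 -0.114 -0.08 ]
264 115 [ 0.037 -0.109 -0.08 ]
264 116 [ 0.036 -0.106 -0.081]
264 117 [ 0.037 -0.104 -0.081]
264 118 [ 0.037 -0.101 -0.081]
264 119 [ 0.039 -0.1   -0.082]
264 120 [ 0.04  -0.098 -0.082]
264 121 [ 0.04  -0.096 -0.083]
264 122 [ 0.037 -0.089 -0.082]
264 123 [ 0.038 -0.088 -0.083]
265 112 [ 0.04  -0.121 -0.078]
265 114 [ 0.027 -0.102 -0.077]
265 115 [ 0.029 -0.101 -0.077]
265 116 [ 0.032 -0.102 -0.078]
265 117 [ 0.029 -0.096 -0.078]
265 120 [ 0.038 -0.095 -0.08 ]
265 121 [ 0.037 -0.092 -0.08 ]
265 122 [ 0.037 -0.089 -0.08 ]
265 123 [ 0.04  -0.089 -0.081]
```

Call:
apply_moves(deltas=[{"tx": 0, "ty": 0.03, "tz": 0, "turn": 0, "gripper": 0.0}, {"tx": 0, "ty": 0.06, "tz": 0, "turn": 0, "gripper": 0.0}, {"tx": 0, "ty": 0.09, "tz": 0, "turn": 0, "gripper": 0.0}, {"tx": 0, "ty": 0.12, "tz": 0, "turn": 0, "gripper": 0.0}, {"tx": 0, "ty": 0.14, "tz": 0, "turn": 0, "gripper": 0.0}])

```text
time_s: 2.35
tcp_pos: [0.4268, -0.0847, 0.0659]
eef_rot: [-90.0, 0.1, 6.8]
contact_force: [-0.4, 0.5, 0.4]
gripper_width: 0.0004
```

Run:
```python
from h import *
from plant import capture,r
s=r.get_state();Rt=R.from_euler('xyz',s["eef_rot"],degrees=True).as_matrix(); print(s["tcp_pos"],s["contact_force"])
p,d=capture("scene"); cv2.imwrite("pics/s3.png",cv2.resize(p[110:260,220:370,::-1],None,fx=4,fy=4,interpolation=cv2.INTER_NEAREST))
```

```text
[ 0.42677565 -0.08471789  0.06591697] [-0.44414659  0.47038737  0.39413202]
```

View pics/s3.png

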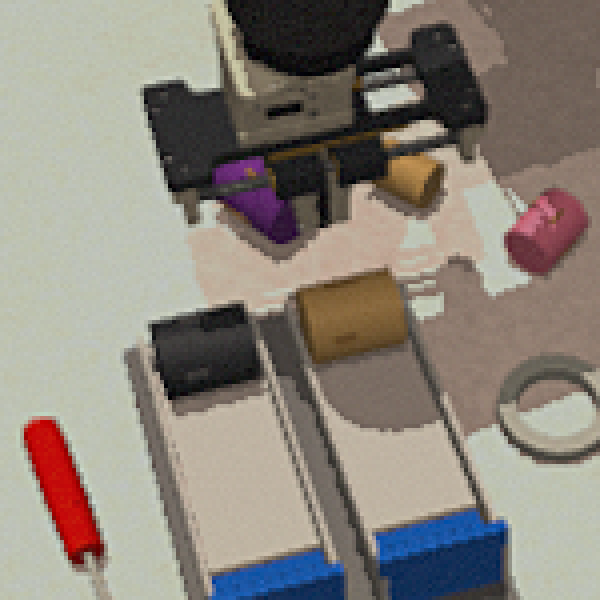

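```bash
cat > tip.py <<'E'
from h import *
from plant import capture,r
def tip(save=None):
    s=r.get_state();Rt=R.from_euler('xyz',s["eef_rot"],degrees=True).as_matrix()
    p,d=capture("scene")
    if save: cv2.imwrite(save,cv2.resize(p[110:290,220:380,::-1],None,fx=3.3,fy=3.3))
    uv=np.array([(u,v) for v in range(110,270) for u in range(270,350)]); P=cloud("scene",uv,d); Q=(P-s["tcp_pos"])@Rt
    k=(Q[:,1]>-.06)&(abs(Q[:,0]-.01)<.006)&(abs(Q[:,2])<.024)&(Q[:,1]<.03)
    q=Q[k]; print("t",s["time_s"],"tcp",s["tcp_pos"].round(4),"F",s["contact_force"].round(1))
    if len(q): print("tip tool",np.percentile(q,[2,50,98],axis=0).round(3).tolist(),len(q))
    h=cv2.cvtColor(np.ascontiguousarray(p[:,:,::-1]),cv2.COLOR_BGR2HSV)
    for nm,lo,hi in(("tan",(10,80,50),(28,255,255)),("dark",(0,0,0),(179,120,75))):
        m=cv2.inRange(h,lo,hi).reshape(-1)>0; vv,uu=np.divmod(np.where(m)[0],640); P=cloud("scene",np.c_[uu,vv],d)
        tr=(P[:,:2]-[.482,-.0745])@np.array([[.9927,-.1207],[.1207,.9927]])
        lat=0 if nm=="tan" else -.094
        k=(abs(tr[:,1]-lat)<.036)&(tr[:,0]>-.045)&(tr[:,0]<.2)&(P[:,2]>.035)&(P[:,2]<.115)
        if nm=="dark": k&=(tr[:,0]<.04)&(P[:,2]<.085)
        if k.sum()>10: print(nm,k.sum(),"along",np.percentile(tr[k,0],[3,50,97]).round(4),"lat",np.percentile(tr[k,1],[3,97]).round(4),"z",np.percentile(P[k,2],[3,97]).round(4))
if __name__=="__main__":
    import sys; tip(sys.argv[1] if len(sys.argv)>1 else None)
E
python3 tip.py
```

```text
t 2.4 tcp [ 0.4252 -0.0849  0.0636] F [-2.4  0.3 -3.5]
tip tool [[0.007, -0.058, -0.016], [0.01, -0.04, 0.002], [0.013, -0.022, 0.017]] 119
tan 478 along [-0.0118  0.0138  0.025 ] lat [-0.0298  0.0276] z [0.0426 0.078 ]
dark 461 along [-0.011   0.0142  0.0249] lat [-0.1234 -0.0675] z [0.0442 0.0777]
```

```bash
python3 - <<'E'
from plant import r,capture
for i in range(3):
    s=r.get_state(); print({k:(v.round(3) if hasattr(v,'round') else v) for k,v in s.items()})
    capture("wrist")
E
python3 tip.py pics/s4.png
```

```text
{'time_s': 2.45, 'joints': array([ 1.4926e+01,  6.7030e+00, -3.9380e+01, -3.5000e-02, -4.4240e+01,
       -9.8116e+01]), 'qd': array([ 0.253, -2.474,  3.104,  1.016, -3.637, -0.22 ]), 'joint_torque': array([ 2.0100e-01, -3.0065e+01,  2.1147e+01,  5.0830e+00,  8.0300e-01,
        3.0000e-03]), 'tcp_pos': array([ 0.426, -0.085,  0.065]), 'eef_rot': array([-90.021,   0.323,   6.785]), 'contact_force': array([-0.088, -0.752,  0.047]), 'moment': array([-0.043,  0.016, -0.006]), 'gripper_width': 0.0003738776962631206}
{'time_s': 2.5, 'joints': array([ 1.4946e+01,  6.5930e+00, -3.9244e+01,  7.0000e-03, -4.4348e+01,
       -9.8124e+01]), 'qd': array([ 0.429, -1.923,  2.131,  0.654, -1.04 , -0.171]), 'joint_torque': array([-4.0000e-02, -2.9418e+01,  2.0375e+01,  4.8120e+00,  2.3700e-01,
        5.0000e-03]), 'tcp_pos': array([ 0.427, -0.085,  0.067]), 'eef_rot': array([-90.031,   0.183,   6.827]), 'contact_force': array([-0.486,  0.346,  0.344]), 'moment': array([ 0.011, -0.141,  0.018]), 'gripper_width': 0.0004669548584693975}
{'time_s': 2.55, 'joints': array([ 1.4966e+01,  6.5120e+00, -3.9163e+01,  2.6000e-02, -4.4373e+01,
       -9.8128e+01]), 'qd': array([ 0.294, -1.429,  1.099,  0.208, -0.178, -0.1  ]), 'joint_torque': array([-1.0600e-01, -2.9625e+01,  2.0683e+01,  4.9130e+00, -1.5000e-02,
        6.0000e-03]), 'tcp_pos': array([ 0.428, -0.084,  0.068]), 'eef_rot': array([-9.0024e+01,  4.4000e-02,  6.8560e+00]), 'contact_force': array([ 0.562,  0.005, -0.265]), 'moment': array([-0.013, -0.05 ,  0.044]), 'gripper_width': 0.0005863237793782022}
t 2.6 tcp [ 0.4288 -0.0839  0.0687] F [0.7 0.4 0.1]
tip tool [[0.005, -0.057, -0.016], [0.01, -0.04, 0.001], [0.012, -0.022, 0.016]] 120
tan 483 along [-0.0124  0.0137  0.0246] lat [-0.0297  0.0272] z [0.0432 0.0778]
dark 468 along [-0.0108  0.0143  0.0251] lat [-0.1234 -0.0672] z [0.0439 0.0777]
```

Call:
apply_moves(deltas=[{"tx": 0, "ty": 0.01, "tz": 0, "turn": 0, "gripper": 0.0}, {"tx": 0, "ty": 0.02, "tz": 0, "turn": 0, "gripper": 0.0}, {"tx": 0, "ty": 0.03, "tz": 0, "turn": 0, "gripper": 0.0}, {"tx": 0, "ty": 0.04, "tz": 0, "turn": 0, "gripper": 0.0}, {"tx": 0, "ty": 0.045, "tz": 0, "turn": 0, "gripper": 0.0}])

```text
time_s: 3.15
tcp_pos: [0.4275, -0.0834, 0.0214]
eef_rot: [-90.0, 0.1, 6.9]
contact_force: [-0.0, -0.9, -0.0]
gripper_width: 0.0004
```

Call:
apply_moves(deltas=[{"tx": 0, "ty": 0, "tz": 0, "turn": 0, "gripper": 0.0}, {"tx": 0, "ty": 0, "tz": 0, "turn": 0, "gripper": 0.0}])

```text
time_s: 3.35
tcp_pos: [0.4283, -0.0833, 0.0226]
eef_rot: [-90.0, 0.0, 6.9]
contact_force: [0.5, 0.7, -1.1]
gripper_width: 0.0005
```

```bash
python3 tip.py pics/s5.png
```

```text
t 3.35 tcp [ 0.4283 -0.0833  0.0226] F [ 0.5  0.7 -1.1]
tip tool [[0.006, -0.056, -0.015], [0.01, -0.038, 0.001], [0.013, -0.02, 0.017]] 105
tan 490 along [-0.0145  0.0134  0.0249] lat [-0.0297  0.0274] z [0.0431 0.0776]
dark 468 along [-0.0108  0.0139  0.0249] lat [-0.1233 -0.0675] z [0.0446 0.0774]
```

View pics/s5.png

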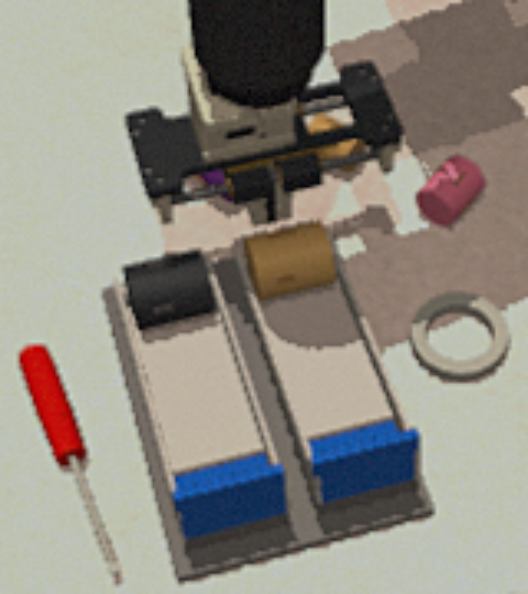

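Call:
apply_moves(deltas=[{"tx": 0.004, "ty": 0, "tz": 0.0005, "turn": 0, "gripper": 0.0}, {"tx": 0.008, "ty": 0, "tz": 0.001, "turn": 0, "gripper": 0.0}, {"tx": 0.012, "ty": 0, "tz": 0.0015, "turn": 0, "gripper": 0.0}, {"tx": 0.015, "ty": 0, "tz": 0.002, "turn": 0, "gripper": 0.0}, {"tx": 0.017, "ty": -0.0, "tz": 0.002, "turn": 0, "gripper": 0.0}])

```text
time_s: 3.9
tcp_pos: [0.4453, -0.0792, 0.0228]
eef_rot: [-90.0, -0.0, 6.9]
contact_force: [-0.2, -0.4, 0.2]
gripper_width: 0.0004
```

Call:
apply_moves(deltas=[{"tx": 0.002, "ty": 0, "tz": 0, "turn": 0, "gripper": 0.0}, {"tx": 0.004, "ty": 0, "tz": 0, "turn": 0, "gripper": 0.0}, {"tx": 0.006, "ty": -0.0005, "tz": 0, "turn": 0, "gripper": 0.0}, {"tx": 0.008, "ty": -0.001, "tz": 0, "turn": 0, "gripper": 0.0}, {"tx": 0.01, "ty": -0.001, "tz": 0, "turn": 0, "gripper": 0.0}])

```text
time_s: 4.4
tcp_pos: [0.4528, -0.0787, 0.0234]
eef_rot: [-90.0, 0.2, 6.9]
contact_force: [-5.1, -0.7, 4.7]
gripper_width: 0.0002
```

```bash
python3 tip.py pics/s6.png
```

```text
t 4.4 tcp [ 0.4528 -0.0787  0.0234] F [-5.1 -0.7  4.7]
tip tool [[0.005, -0.059, -0.015], [0.01, -0.044, 0.003], [0.015, -0.035, 0.018]] 60
tan 495 along [-0.0077  0.02    0.0316] lat [-0.0297  0.0281] z [0.0433 0.0785]
dark 464 along [-0.0112  0.0144  0.0253] lat [-0.1231 -0.0669] z [0.0443 0.0776]
```

View pics/s6.png

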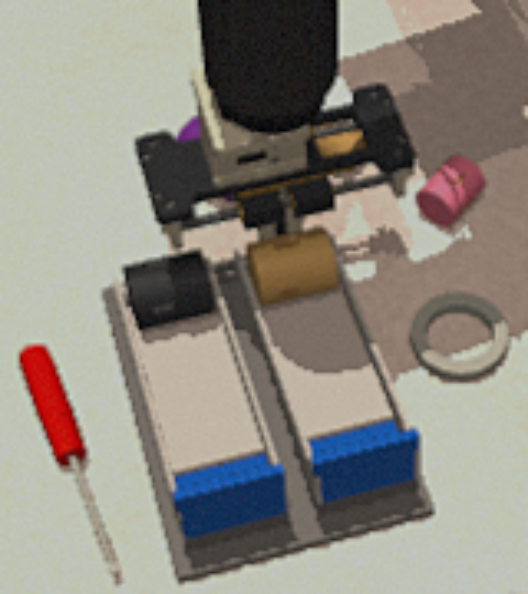

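Call:
apply_moves(deltas=[{"tx": 0.003, "ty": -0.0005, "tz": 0, "turn": 0, "gripper": 0.0}, {"tx": 0.006, "ty": -0.001, "tz": 0, "turn": 0, "gripper": 0.0}, {"tx": 0.009, "ty": -0.0015, "tz": 0, "turn": 0, "gripper": 0.0}, {"tx": 0.012, "ty": -0.002, "tz": 0, "turn": 0, "gripper": 0.0}, {"tx": 0.015, "ty": -0.0025, "tz": 0, "turn": 0, "gripper": 0.0}])

```text
time_s: 4.95
tcp_pos: [0.4678, -0.0768, 0.0259]
eef_rot: [-90.0, 0.2, 6.9]
contact_force: [-5.9, -1.7, 4.5]
gripper_width: 0.0009
```

```bash
python3 tip.py pics/s7.png
```

```text
t 4.95 tcp [ 0.4678 -0.0768  0.0259] F [-5.9 -1.7  4.5]
tip tool [[0.005, -0.057, -0.016], [0.01, -0.044, 0.002], [0.014, -0.038, 0.017]] 57
tan 508 along [0.0061 0.0343 0.0467] lat [-0.0298  0.0278] z [0.0455 0.0815]
dark 463 along [-0.0103  0.0145  0.0254] lat [-0.1234 -0.0665] z [0.0441 0.078 ]
```

View pics/s7.png

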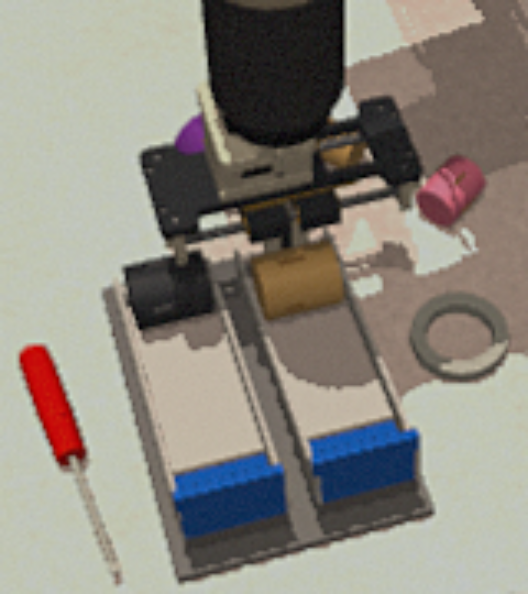

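Call:
apply_moves(deltas=[{"tx": 0.003, "ty": -0.0005, "tz": 0, "turn": 0, "gripper": 0.0}, {"tx": 0.006, "ty": -0.001, "tz": 0, "turn": 0, "gripper": 0.0}, {"tx": 0.009, "ty": -0.0015, "tz": 0, "turn": 0, "gripper": 0.0}, {"tx": 0.012, "ty": -0.002, "tz": 0, "turn": 0, "gripper": 0.0}, {"tx": 0.015, "ty": -0.0025, "tz": 0, "turn": 0, "gripper": 0.0}])

```text
time_s: 5.5
tcp_pos: [0.483, -0.0749, 0.0285]
eef_rot: [-90.0, 0.2, 6.9]
contact_force: [-5.2, -0.4, 4.9]
gripper_width: 0.0006
```

Call:
apply_moves(deltas=[{"tx": 0.003, "ty": -0.0005, "tz": 0, "turn": 0, "gripper": 0.0}, {"tx": 0.006, "ty": -0.001, "tz": 0, "turn": 0, "gripper": 0.0}, {"tx": 0.009, "ty": -0.0015, "tz": 0, "turn": 0, "gripper": 0.0}, {"tx": 0.012, "ty": -0.002, "tz": 0, "turn": 0, "gripper": 0.0}, {"tx": 0.015, "ty": -0.0025, "tz": 0, "turn": 0, "gripper": 0.0}])

```text
time_s: 6.0
tcp_pos: [0.4979, -0.0731, 0.031]
eef_rot: [-90.0, 0.2, 6.9]
contact_force: [-7.0, 0.2, 4.9]
gripper_width: 0.0002
```

Call:
apply_moves(deltas=[{"tx": 0.003, "ty": -0.0005, "tz": 0, "turn": 0, "gripper": 0.0}, {"tx": 0.006, "ty": -0.001, "tz": 0, "turn": 0, "gripper": 0.0}, {"tx": 0.009, "ty": -0.0015, "tz": 0, "turn": 0, "gripper": 0.0}, {"tx": 0.012, "ty": -0.002, "tz": 0, "turn": 0, "gripper": 0.0}, {"tx": 0.015, "ty": -0.0025, "tz": 0, "turn": 0, "gripper": 0.0}])

```text
time_s: 6.5
tcp_pos: [0.5128, -0.0713, 0.0335]
eef_rot: [-90.0, 0.2, 6.9]
contact_force: [-6.0, -2.1, 4.0]
gripper_width: 0.0004
```

```bash
python3 tip.py pics/s8.png
```

```text
t 6.5 tcp [ 0.5128 -0.0713  0.0335] F [-6.  -2.1  4. ]
tip tool [[0.005, -0.056, -0.017], [0.009, -0.042, 0.001], [0.015, -0.035, 0.016]] 54
tan 539 along [0.0514 0.0793 0.0914] lat [-0.0298  0.028 ] z [0.0524 0.088 ]
dark 342 along [-0.0098  0.0172  0.0254] lat [-0.124  -0.0676] z [0.0418 0.0774]
```

View pics/s8.png

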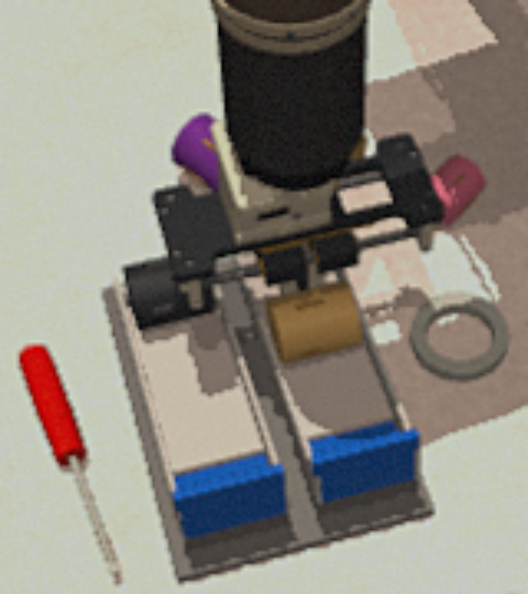

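Call:
apply_moves(deltas=[{"tx": 0.003, "ty": -0.0005, "tz": 0, "turn": 0, "gripper": 0.0}, {"tx": 0.006, "ty": -0.001, "tz": 0, "turn": 0, "gripper": 0.0}, {"tx": 0.009, "ty": -0.0015, "tz": 0, "turn": 0, "gripper": 0.0}, {"tx": 0.012, "ty": -0.002, "tz": 0, "turn": 0, "gripper": 0.0}, {"tx": 0.015, "ty": -0.0025, "tz": 0, "turn": 0, "gripper": 0.0}])

```text
time_s: 7.05
tcp_pos: [0.5281, -0.0694, 0.036]
eef_rot: [-90.0, 0.1, 6.9]
contact_force: [-5.4, -1.6, 4.2]
gripper_width: 0.0003
```

Call:
apply_moves(deltas=[{"tx": 0.003, "ty": -0.0005, "tz": 0, "turn": 0, "gripper": 0.0}, {"tx": 0.006, "ty": -0.001, "tz": 0, "turn": 0, "gripper": 0.0}, {"tx": 0.009, "ty": -0.0015, "tz": 0, "turn": 0, "gripper": 0.0}, {"tx": 0.012, "ty": -0.002, "tz": 0, "turn": 0, "gripper": 0.0}, {"tx": 0.015, "ty": -0.0025, "tz": 0, "turn": 0, "gripper": 0.0}])

```text
time_s: 7.55
tcp_pos: [0.543, -0.0676, 0.0385]
eef_rot: [-90.0, 0.1, 6.9]
contact_force: [-5.7, -0.6, 4.3]
gripper_width: 0.0007
```

Call:
apply_moves(deltas=[{"tx": 0.003, "ty": -0.0005, "tz": 0, "turn": 0, "gripper": 0.0}, {"tx": 0.006, "ty": -0.001, "tz": 0, "turn": 0, "gripper": 0.0}, {"tx": 0.009, "ty": -0.0015, "tz": 0, "turn": 0, "gripper": 0.0}, {"tx": 0.012, "ty": -0.002, "tz": 0, "turn": 0, "gripper": 0.0}, {"tx": 0.015, "ty": -0.0025, "tz": 0, "turn": 0, "gripper": 0.0}])

```text
time_s: 8.05
tcp_pos: [0.5579, -0.0657, 0.0411]
eef_rot: [-90.0, 0.1, 6.9]
contact_force: [-5.5, -0.3, 4.5]
gripper_width: 0.0008
```

Call:
apply_moves(deltas=[{"tx": 0.003, "ty": -0.0005, "tz": 0, "turn": 0, "gripper": 0.0}, {"tx": 0.006, "ty": -0.001, "tz": 0, "turn": 0, "gripper": 0.0}, {"tx": 0.009, "ty": -0.0015, "tz": 0, "turn": 0, "gripper": 0.0}, {"tx": 0.012, "ty": -0.002, "tz": 0, "turn": 0, "gripper": 0.0}, {"tx": 0.015, "ty": -0.0025, "tz": 0, "turn": 0, "gripper": 0.0}])

```text
time_s: 8.55
tcp_pos: [0.5728, -0.0639, 0.0436]
eef_rot: [-90.0, 0.1, 6.9]
contact_force: [-6.3, -0.5, 4.6]
gripper_width: 0.0006
```

```bash
python3 tip.py pics/s9.png
```

```text
t 8.55 tcp [ 0.5728 -0.0639  0.0436] F [-6.3 -0.5  4.6]
tip tool [[0.006, -0.059, -0.016], [0.01, -0.042, 0.004], [0.015, -0.034, 0.016]] 51
tan 602 along [0.1093 0.1385 0.1521] lat [-0.0299  0.0274] z [0.056 0.097]
dark 287 along [-0.0098  0.0145  0.0251] lat [-0.1239 -0.0891] z [0.0442 0.0777]
```

View pics/s9.png

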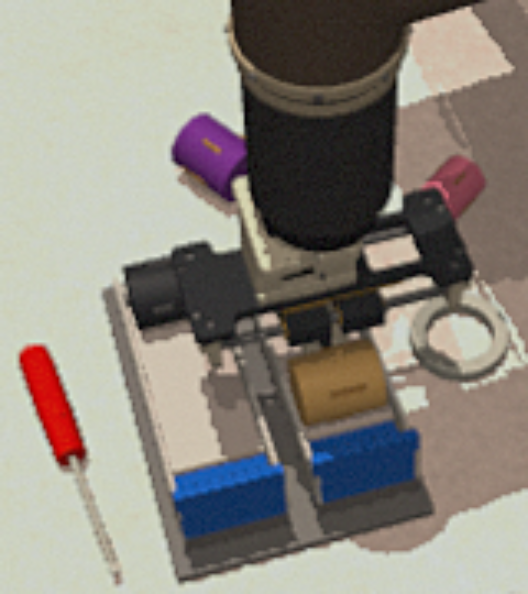

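Call:
apply_moves(deltas=[{"tx": 0.003, "ty": -0.0005, "tz": 0, "turn": 0, "gripper": 0.0}, {"tx": 0.006, "ty": -0.001, "tz": 0, "turn": 0, "gripper": 0.0}, {"tx": 0.009, "ty": -0.0015, "tz": 0, "turn": 0, "gripper": 0.0}, {"tx": 0.012, "ty": -0.002, "tz": 0, "turn": 0, "gripper": 0.0}, {"tx": 0.015, "ty": -0.0025, "tz": 0, "turn": 0, "gripper": 0.0}])

```text
time_s: 9.1
tcp_pos: [0.5879, -0.0621, 0.0461]
eef_rot: [-90.0, 0.1, 6.9]
contact_force: [-5.7, -0.4, 3.8]
gripper_width: 0.0007
```

Call:
apply_moves(deltas=[{"tx": 0.002, "ty": -0.0003, "tz": 0, "turn": 0, "gripper": 0.0}, {"tx": 0.0035, "ty": -0.0006, "tz": 0, "turn": 0, "gripper": 0.0}, {"tx": 0.005, "ty": -0.0008, "tz": 0, "turn": 0, "gripper": 0.0}, {"tx": 0.0065, "ty": -0.001, "tz": 0, "turn": 0, "gripper": 0.0}, {"tx": 0.008, "ty": -0.0012, "tz": 0, "turn": 0, "gripper": 0.0}])

```text
time_s: 9.6
tcp_pos: [0.5975, -0.0607, 0.0475]
eef_rot: [-90.0, -0.1, 6.9]
contact_force: [-0.2, -0.7, 0.5]
gripper_width: 0.0003
```

```bash
python3 tip.py pics/s10.png
```

```text
t 9.6 tcp [ 0.5975 -0.0607  0.0475] F [-0.2 -0.7  0.5]
tip tool [[0.006, -0.06, -0.015], [0.01, -0.041, 0.004], [0.016, -0.029, 0.016]] 54
tan 588 along [0.1347 0.1628 0.1766] lat [-0.0298  0.0272] z [0.0676 0.1007]
dark 339 along [-0.011   0.012   0.0247] lat [-0.1238 -0.0723] z [0.045  0.0784]
```

```bash
python3 tip.py; python3 tip.py; python3 tip.py pics/s11.png
```

```text
t 9.65 tcp [ 0.5982 -0.0606  0.0477] F [0.3 0.1 0.8]
tip tool [[0.005, -0.058, -0.015], [0.009, -0.038, 0.004], [0.011, -0.029, 0.016]] 57
tan 582 along [0.1361 0.164  0.1778] lat [-0.03    0.0273] z [0.0665 0.1011]
dark 335 along [-0.0105  0.0112  0.0246] lat [-0.1237 -0.0724] z [0.0445 0.0781]
t 9.7 tcp [ 0.5981 -0.0606  0.0476] F [ 0.1 -0.5  0.6]
tip tool [[0.005, -0.058, -0.015], [0.01, -0.038, 0.003], [0.013, -0.025, 0.015]] 67
tan 565 along [0.1384 0.1644 0.1791] lat [-0.0299  0.0272] z [0.069  0.1007]
dark 338 along [-0.0108  0.0112  0.0249] lat [-0.1239 -0.0725] z [0.0445 0.0777]
t 9.75 tcp [ 0.5978 -0.0606  0.0476] F [0.1 0.5 0.2]
tip tool [[0.007, -0.057, -0.015], [0.01, -0.035, 0.002], [0.013, -0.025, 0.015]] 78
tan 531 along [0.1407 0.1665 0.1814] lat [-0.0299  0.0272] z [0.0698 0.1003]
dark 339 along [-0.0112  0.0119  0.0252] lat [-0.124  -0.0724] z [0.0446 0.0781]
```

View pics/s11.png

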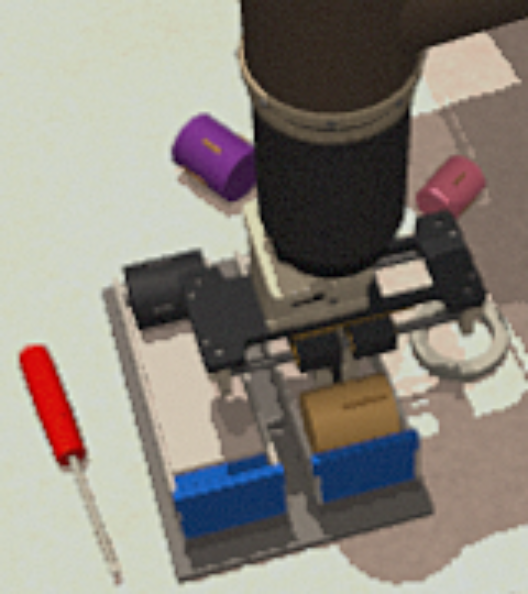

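It's tipping over the step by itself. I'll hold still while it drops.

Call:
apply_moves(deltas=[{"tx": 0, "ty": 0, "tz": 0, "turn": 0, "gripper": 0.0}, {"tx": 0, "ty": 0, "tz": 0, "turn": 0, "gripper": 0.0}, {"tx": 0, "ty": 0, "tz": 0, "turn": 0, "gripper": 0.0}, {"tx": 0, "ty": 0, "tz": 0, "turn": 0, "gripper": 0.0}, {"tx": 0, "ty": 0, "tz": 0, "turn": 0, "gripper": 0.0}])

```text
time_s: 10.3
tcp_pos: [0.5968, -0.0609, 0.0475]
eef_rot: [-90.0, -0.0, 6.9]
contact_force: [0.9, 0.3, 0.5]
gripper_width: 0.0005
```

```bash
python3 tip.py;python3 tip.py pics/s12.png
```

```text
t 10.3 tcp [ 0.5968 -0.0609  0.0475] F [0.9 0.3 0.5]
tip tool [[0.007, -0.056, -0.015], [0.01, -0.035, 0.002], [0.012, -0.022, 0.016]] 81
tan 459 along [0.1457 0.1693 0.1843] lat [-0.03    0.0272] z [0.0682 0.0974]
dark 332 along [-0.0107  0.0118  0.025 ] lat [-0.1239 -0.0726] z [0.0461 0.0782]
t 10.35 tcp [ 0.5968 -0.0609  0.0475] F [-0.8  0.6  0.1]
tip tool [[0.007, -0.057, -0.016], [0.01, -0.035, 0.002], [0.012, -0.019, 0.016]] 84
tan 459 along [0.1464 0.1694 0.1843] lat [-0.0299  0.0276] z [0.069  0.0984]
dark 331 along [-0.0106  0.0114  0.0247] lat [-0.1235 -0.0735] z [0.0441 0.0783]
```

View pics/s12.png

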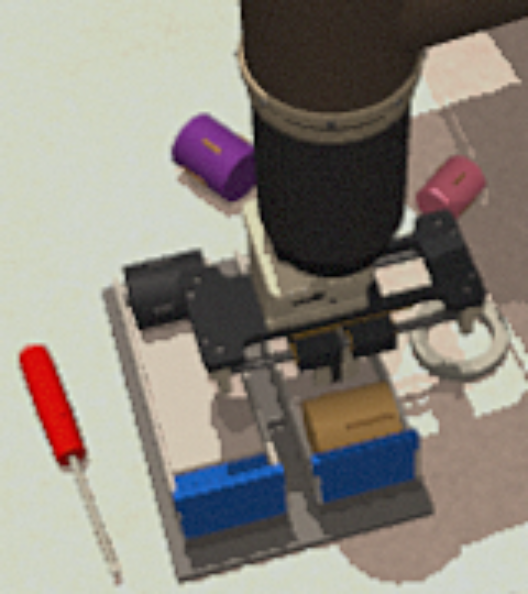

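Call:
apply_moves(deltas=[{"tx": -0.004, "ty": 0, "tz": 0, "turn": 0, "gripper": 0.0}, {"tx": -0.01, "ty": 0, "tz": 0, "turn": 0, "gripper": 0.0}, {"tx": -0.016, "ty": -0.002, "tz": 0, "turn": 0, "gripper": 0.0}, {"tx": -0.02, "ty": -0.01, "tz": 0, "turn": 0, "gripper": 0.0}, {"tx": -0.022, "ty": -0.025, "tz": 0, "turn": 0, "gripper": 0.0}])

```text
time_s: 10.9
tcp_pos: [0.5735, -0.0637, 0.0724]
eef_rot: [-90.0, 0.1, 6.9]
contact_force: [-0.0, 0.1, 0.4]
gripper_width: 0.0003
```

Call:
apply_moves(deltas=[{"tx": 0, "ty": -0.025, "tz": 0, "turn": 0, "gripper": 0.0}, {"tx": 0, "ty": -0.055, "tz": 0, "turn": 0, "gripper": 0.0}, {"tx": 0, "ty": -0.085, "tz": 0, "turn": 0, "gripper": 0.0}, {"tx": 0, "ty": -0.115, "tz": 0, "turn": 0, "gripper": 0.0}, {"tx": 0, "ty": -0.13, "tz": 0, "turn": 0, "gripper": 0.0}])

```text
time_s: 11.4
tcp_pos: [0.5758, -0.0636, 0.2064]
eef_rot: [-90.0, -0.3, 6.9]
contact_force: [1.3, -0.8, -0.0]
gripper_width: 0.0005
```

Call:
apply_moves(deltas=[{"tx": -0.02, "ty": 0, "tz": 0, "turn": 0, "gripper": 0.0}, {"tx": -0.045, "ty": 0, "tz": 0, "turn": 0, "gripper": 0.0}, {"tx": -0.07, "ty": 0, "tz": 0, "turn": 0, "gripper": 0.0}, {"tx": -0.08, "ty": 0, "tz": 0, "turn": 0, "gripper": 0.0}, {"tx": -0.08, "ty": 0, "tz": 0, "turn": 0, "gripper": 0.0}])

```text
time_s: 11.9
tcp_pos: [0.4947, -0.0733, 0.2036]
eef_rot: [-90.0, -0.1, 6.9]
contact_force: [1.0, -0.0, -0.2]
gripper_width: 0.0004
```

Call:
apply_moves(deltas=[{"tx": 0, "ty": 0, "tz": 0, "turn": 0, "gripper": 0.0}, {"tx": 0, "ty": 0, "tz": 0, "turn": 0, "gripper": 0.0}, {"tx": 0, "ty": 0, "tz": 0, "turn": 0, "gripper": 0.0}, {"tx": 0, "ty": 0, "tz": 0, "turn": 0, "gripper": 0.0}, {"tx": 0, "ty": 0, "tz": 0, "turn": 0, "gripper": 0.0}])

```text
time_s: 12.4
tcp_pos: [0.4957, -0.0731, 0.2021]
eef_rot: [-90.0, 0.0, 6.9]
contact_force: [-0.2, 0.6, 0.2]
gripper_width: 0.0003
```

```bash
python3 tip.py pics/s13.png
python3 - <<'E'
import cv2,numpy as np
from plant import capture
p,_=capture("top"); a=p[:,:,::-1].copy(); b=cv2.imread("pics/top0.png")
cv2.imwrite("pics/t13.png",np.vstack([cv2.resize(x[120:270,140:460],None,fx=2,fy=2) for x in(a,b)]))
E
```

```text
t 12.4 tcp [ 0.4957 -0.0731  0.2021] F [-0.2  0.6  0.2]
tip tool [[0.006, -0.058, -0.016], [0.01, -0.041, 0.0], [0.012, -0.022, 0.017]] 168
tan 453 along [0.1469 0.1698 0.184 ] lat [-0.0299  0.027 ] z [0.0693 0.0978]
dark 462 along [-0.0108  0.0143  0.0251] lat [-0.1234 -0.0672] z [0.0425 0.0785]
```

View pics/s13.png

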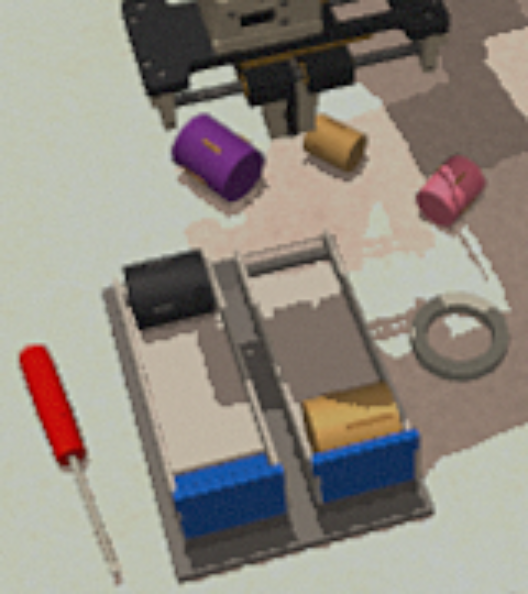

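View pics/t13.png

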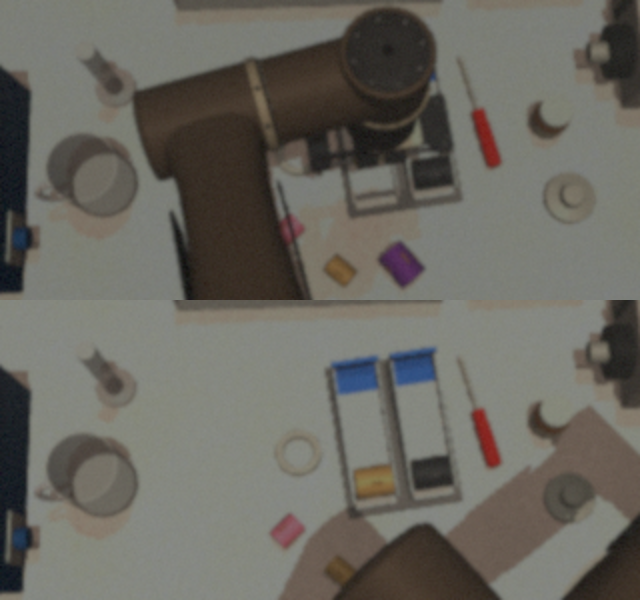

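The pale core rests against the blue stop at (353,418) in the scene crop. The dark core is at its foot at (170,288), and the other objects haven't moved.

```bash
python3 -c "
from plant import r
print(r.close_job())"
```

```text
the job is handed in; nothing more can be done
None
```

The pale sandstone core is in the left lane's pocket against the blue stop, and I handed the job in at about 12.5 s of the 38 s allowed.

**How it was done:** I pushed the core up its lane with the closed fingertips at about 30 mm/s. The tool force readings during the push were about 7 N along the lane and 5 N vertically. I slowed near the step, and the core tipped into the pocket by itself while the hand held still. I then backed the hand off, raised it and moved it clear.

**Last checks:**
- **Pale core:** it kept the same position over the final 2 s, including after the hand left. Its top measured 97.8 mm above the table, against about 97.5 mm expected when home (allowing for the camera's roughly 2 mm bias).
- **Dark core:** it did not move, within about 1 mm.
- **Other objects:** compared by eye with the first pictures, none had moved. The arm hid part of the final top view, including the collar, but the scene camera shows the collar where it was.
- **Hand:** the force reading was about 0 N after retreat, with nothing touching.

**One disagreement:** the scene and wrist cameras both put the fingertips about 20 mm behind the reported TCP, while the description says 17 mm ahead. I set the push height by the cameras, and the contact matched them.

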